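Draw the carrier plate home and bolt it in

ROBOT

A 6-joint arm with a two-finger parallel gripper is mounted at the origin on the work surface. World frame = base frame: x ahead of the robot, y to its left, z up, the work surface at z = 0. Lengths are in m, angles in degrees, forces in N, time in s.
With the tool pointing down it reaches from about 0.35 to 0.875 m from the base axis. Payload 4.2 kg.
Tool frame: the origin (TCP) lies on the centre line of the jaws, within the pads' length; the fingertips stand 25 mm ahead of it and the grasp point (between the pads) lies 6 mm ahead of it; z points along the fingers, y is the line along which they close (so a half turn about z gives the same grasp; the last joint's range is limited). The gripper opens to 87 mm and grips with 3 to 60 N. Pads are 19 mm wide; open, the fingers measure 117 mm over their backs; the gripper's body (75 mm by 190 mm) begins 51 mm behind the grasp point.
Start: joints at [14.817, 22.042, 0.453, 0, -68.411, -14.817], TCP at [0.625, 0, 0.248] pointing down, gripper open.
Joint ranges: [-179.83, 179.83], [-69.29, 118.12], [-61.27, 80.66], [-181.25, 117.63], [-171.15, -9.14], [-177.46, 177.46]. Speed limits (degrees/s): [159.86, 159.86, 180, 180, 180, 180].

INTERFACE

Orientations are given as a 3x3 rotation matrix whose columns are the frame's x, y, z axes.
In Python, from station import r gives the robot as it stands.
- The arm moves only by the tool move_arm, never from a script. Its argument "series" is a list of rows, each an object with "grip": the opening, from 0 (shut) to 1 (fully open); "xyz": the shift along the tool's x, y, z in mm, a list of three; "angular": the turn, a rotation vector about the tool's x, y, z in rad, a list of three. A call has 1 to 10 rows; each row is the pose to reach, as a shift and turn from the pose commanded when the call began, along the tool's axes at that moment; what a row does not reach only later rows make up. A row lasts 1/10 s, in which the tool goes at most 50 mm and 8.59 degrees, less where a joint would pass 70% of its speed; a pose out of reach is approached as far as the arm can. A call with a gripper value outside its range is refused whole. The fingers move at their own pace and stop on an object; the grip force is fixed at half the most. Time passes only in rows, so rows that repeat a pose let the fingers close. It gives the time, the measured TCP pose, the force, the opening and the grip force at its end, in the units of the state.
- r.sense(): the state, without advancing time (a new reading comes with each control period).
- r.capture(name): name is "scene" or "side" or "wrist"; returns a dict with "img" (480x640x3 uint8, red, green, blue), "camera_matrix" (3x3 intrinsics, pixels), "rvec" (rotation vector, rad) and "tvec" (3), from world to camera coordinates, as OpenCV has them; the wrist camera has in their place "hand_eye" (4x4, takes a point from camera to tool coordinates, whose origin is the TCP and whose axes are the flange's). Camera axes: x right, y down, z forward; pixel columns grow to the right and rows downward; lengths in m; the calibration is good to about 2 mm. A picture is of the moment at which its call begins: read the wrist's pose just before it. There is no depth.
- r.finish_job(): hands the job in; it is judged then, once.
The state is a dict: "time_s": time; "joints": joint angles; "joint_velocities": joint speeds; "effort": joint torques, N m; "tcp_pos": TCP position; "ee_rot": TCP orientation; "wrist_force": force on the tool from outside, world axes, zero at the start; "moment": the same for the moment, N m; "gripper_width": opening from 0.0 (shut) to 1.0 (fully open); "gripper_force": force on a finger pad.
Only numpy, scipy, OpenCV 4.12 (cv2) and the standard library are available. Lean on these libraries where they do the work, as an engineer would, in place of code of your own. Each camera call takes 0.05 s, during which the arm holds its last target. There are 200 camera calls.

TASK

Pull the blue carrier plate out from under the black hood, back along its channel until it sits fully home against the two black front stops, by pressing down on its top and dragging it; never press on it harder than 25 N. Then slide the bolt with the red knob all the way in behind the plate, let go, and leave everything else where it is.

Things in the scene. Friction and masses are not known exactly. Their poses are not given: they have to be found in the camera images.
- nest: fixed aluminium nest: base 320 x 200 x 15 mm, origin at the centre of its underside (on the table), x from the front stops towards the hood, y towards the red knob's side. A flat channel along x, 114 mm wide, its bed 15 mm above the origin, lies between two steel rails (y = +-57 to +-75 mm, tops 27 mm up)
- stops (a point): midway between the two black front stops, on their plate-side faces, at bed height (nest x = -145 mm, z = 15 mm); axes as the nest's; the stops' tops are 31 mm above the table
- roller_axis (a point): rest position of the axis of a brass roller (radius 15 mm, upright) in the -y rail, sprung in y, poking about 5.3 mm into the channel (nest x = -110 mm). Over the last 35 mm of travel it squeezes the plate sideways against the other rail and the drag is clearly stiffer, most of all when the plate's front corner meets it
- hood_front (a point): middle of the lower front edge of the black hood (nest x = 30 mm, y = 0, z = 45 mm). The hood covers nest x = 30 to 150 mm, y = +-50 mm, 45 to 70 mm above the table; it hides the plate's rear edge at the start
- home (a point): point on the bed of the nest where the origin of the plate lies when the plate is fully home (nest x = -80 mm, y = 0, z = 15 mm)
- plate: loose blue plate with silver marks on a grippy pad, 130 x 110 x 10 mm, 0.3 to 0.5 kg, origin at the centre of its underside, axes as the nest's; about 2 mm of play on each side in the channel, so its sides cannot be gripped; starts 60 to 95 mm from home in +x. A steady press of some 5 N drags it in the open channel, 13 to 18 N past the roller. Contact is stiff: press by force, not by height. If the fingers slip, press again
- bolt (a joint): travel of the sliding bolt, m: 0 = drawn out (open), 0.042 = fully in behind the rear edge of the plate. It slides to -y of the nest with about 2.5 N of friction and stays where it is left. If the plate is more than about 4 mm short of home, the bolt runs into the side of the plate.
- bolt_knob (a point): centre of the top of the red upright knob of the bolt: a post 16 mm in diameter and 44 mm tall that slides with the bolt; its top is 72 mm above the nest's underside, at nest x = -6 mm, y = 120 mm less the bolt's travel. It may be pushed from its +y side or gripped from above.
- bushing: brass ring, 32 mm across and 18 mm high, loose on top of the hood; bystander; origin at the centre of its underside
- cup: white suction cup, 32 mm across and 36 mm high, standing on the table on the -y side of the nest; bystander; origin at the centre of its underside
- gauge: steel gauge block 50 x 25 x 20 mm on the table on the -y side of the nest; bystander; origin at the centre of its underside
- hexkey: dark hex key 100 x 30 mm lying on the table on the +y side of the nest; bystander; origin at the middle of its long leg
- driver: screwdriver lying on the table on the +y side of the nest; bystander; origin on the table under its middle
- grease: small jar, 60 mm across and 70 mm high, on the table; bystander; origin at the centre of its underside
- screwbox: green divided box 140 x 100 x 45 mm on the table; bystander; origin at the centre of its underside
There are look-alikes about, which are no part of the job. What is meant by the plate is not orange, and is the smaller of those in its own colour.

How it is judged:
By the outcome, as a careful person would: the job done as asked, in the order asked, and still so for the second after the job is handed in, with the robot touching nothing.
It also fails if it takes over 67 s, if anything falls off the work surface, if the arm or the gripper's body presses on something with over 40 N, if the wrist force passes 120 N, or if a joint passes its speed limit or range.

## Working session

There is one attempt and no reset: what is moved stays moved. The work goes in short steps, Python scripts to look and compute and a tool call to move; the robot and the scene stay as the last step left them, time stands still between calls to the robot, and variables do not carry over. Pictures are saved under pics/ and viewed, at most 10 in all, crops included, and the job is handed in when it is done.

Besides the shell and the picture viewer there is one more tool, called after "Request:" by a JSON object that holds its "op" and its "data". move_arm: Moves the arm, as the interface text tells. Its arguments: {"type":"object","properties":{"series":{"type":"array"}},"required":["series"]}

```bash
mkdir -p pics
cat > h.py <<'E'
import numpy as np, cv2
from station import r
def cap(n,f):
    s=r.sense(); c=r.capture(n); cv2.imwrite('pics/'+f,c['img'][:,:,::-1])
    K=np.array(c['camera_matrix'])
    if n=='wrist':
        T=np.eye(4);T[:3,:3]=np.array(s['ee_rot']);T[:3,3]=s['tcp_pos']
        M=np.linalg.inv(T@np.array(c['hand_eye']));R,t=M[:3,:3],M[:3,3]
    else:
        R=cv2.Rodrigues(np.array(c['rvec'],float))[0];t=np.array(c['tvec'],float).ravel()
    return c['img'],K,R,t
def ray(K,R,t,p,z):
    d=R.T@np.linalg.inv(K)@np.array([p[0],p[1],1.]);o=-R.T@t
    return o+d*(z-o[2])/d[2]
def proj(K,R,t,P):
    q=K@(R@np.array(P,float)+t);return q[:2]/q[2]
E
python3 - <<'E'
from h import *
for n in ['scene','side','wrist']:
    i,K,R,t=cap(n,n+'0.png');print(n,(-R.T@t).round(3))
s=r.sense();print(s)
E
```

```text
scene [ 1.175 -0.238  0.712]
side [ 0.258 -0.777  0.758]
wrist [ 0.625 -0.076  0.384]
{'time_s': 0.15, 'joints': array([ 1.48173891e+01,  2.20808449e+01,  3.98709593e-01, -2.06406245e-02,
       -6.84107239e+01, -1.48160800e+01]), 'joint_velocities': array([ 0.02133106, -0.05114561,  0.29161532,  0.04172796, -0.05643947,
       -0.01667146]), 'effort': array([ 3.86667998e-04, -3.91052306e+01,  1.87588084e+01,  4.22235444e+00,
        1.23758311e-02, -1.38926293e-04]), 'tcp_pos': array([6.24596413e-01, 2.90286185e-05, 2.46714959e-01]), 'ee_rot': array([[-1.09901934e-04, -9.99998629e-01, -1.65244737e-03],
       [-9.99999990e-01,  1.10051855e-04, -9.06356762e-05],
       [ 9.08174068e-05,  1.65243740e-03, -9.99998631e-01]]), 'wrist_force': array([ 0.37101225, -0.96524152,  0.23589778]), 'moment': array([-0.05389603,  0.01154229, -0.01429354]), 'gripper_force': 0.0, 'gripper_width': 0.9991730846134017}
```

View pics/scene0.png

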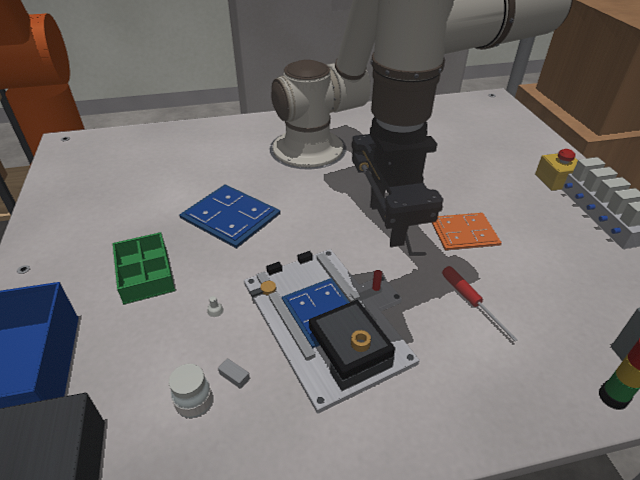

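View pics/side0.png

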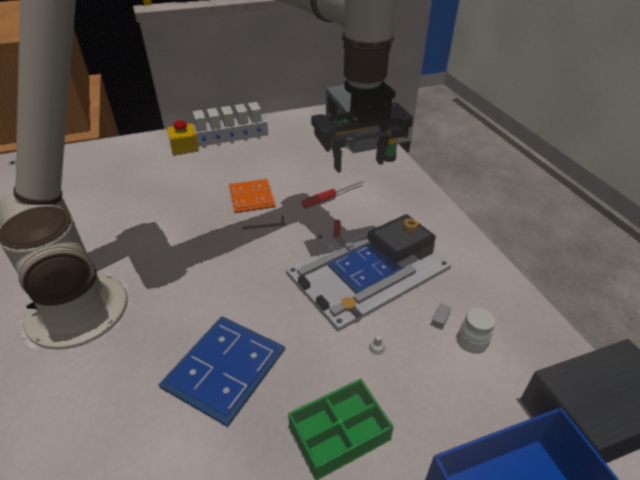

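View pics/wrist0.png

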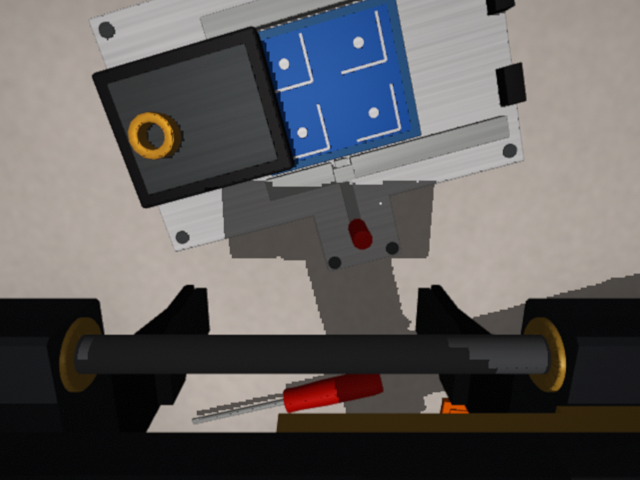

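The wrist view shows the nest: base corners at about (177,251), (523,160) and (90,17). The blue plate's front edge runs (398,0)–(420,135), the hood is on the left, the stops are on the right, and the red knob is near (360,232). The scene and side views agree; the larger blue plate and the orange one are decoys.

```bash
cat >> h.py <<'E'
def plane(K,R,t,pts,z): return np.array([ray(K,R,t,p,z) for p in pts])
E
python3 - <<'E'
from h import *
i,K,R,t=cap('wrist','w1.png')
print(K,R.T[:,2].round(3))
c=plane(K,R,t,[(177,251),(523,160),(90,17)],.015);print(c.round(4))
print(np.linalg.norm(c[0]-c[1]),np.linalg.norm(c[0]-c[2]))
hs=cv2.cvtColor(i,cv2.COLOR_RGB2HSV)
b=cv2.inRange(hs,(100,120,40),(125,255,255));b[300:]=0
red=cv2.inRange(hs,(0,150,50),(6,255,255));red[300:]=0
for m in (b,red):
    cs=max(cv2.findContours(m,0,1)[0],key=cv2.contourArea);print(cv2.approxPolyDP(cs,4,True)[:,0].tolist(),cv2.contourArea(cs))
    
# nest frame
ex=c[0]-c[1];ex/=np.linalg.norm(ex);yaw=np.arctan2(ex[1],ex[0]);ey=np.array([-ex[1],ex[0],0])
o=(c[1]+c[2])/2; o[2]=0
print('o',o,'yaw',np.degrees(yaw), 'ey dir',(c[0]-c[2])@ey)
W=lambda x,y,z:o+ex*x+ey*y+np.array([0,0,z])
for nm,P in dict(knob=(-6,120,72),stop=(-145,0,15),hoodL=(30,50,70),hoodR=(30,-50,70),hoodB=(150,50,70),home=(-80,0,15)).items():
    w=W(*np.array(P)/1000);print(nm,w.round(4),proj(K,R,t,w).round(1))
cs=max(cv2.findContours(b,0,1)[0],key=cv2.contourArea)[:,0]
L=plane(K,R,t,cs,.025); n=np.c_[(L-o)@ex,(L-o)@ey]; print('plate min x',np.percentile(n[:,0],[0,5,10,20]),n[:,1].min(),n[:,1].max())
E
```

```text
[[423.08664025   0.         312.12068127]
 [  0.         423.08664025 241.98583939]
 [  0.           0.           1.        ]] [-0.002  0.276 -0.961]
[[ 0.7478  0.0385  0.015 ]
 [ 0.4432 -0.0432  0.015 ]
 [ 0.7993 -0.1541  0.015 ]]
0.3153975376565462 0.199356471967822
[[395, 0], [366, 0], [258, 32], [275, 89], [309, 79], [298, 36], [301, 32], [313, 82], [276, 93], [293, 156], [326, 146], [317, 103], [331, 146], [272, 174], [420, 134]] 18190.5
[[355, 219], [349, 224], [353, 243], [365, 248], [371, 236], [363, 221]] 468.0
o [ 0.62124604 -0.09865573  0.        ] yaw 15.029494861741394 ey dir 0.19935627629720964
knob [0.5843 0.0157 0.072 ] [364.7 244.5]
stop [ 0.4812 -0.1363  0.015 ] [491.5  41.9]
hoodL [ 0.6373 -0.0426  0.07  ] [295.1 167.6]
hoodR [ 0.6632 -0.1392  0.07  ] [254.9  22.4]
hoodB [ 0.7531 -0.0115  0.07  ] [141.9 209.3]
home [ 0.544  -0.1194  0.015 ] [411.7  64.6]
plate min x [-0.07431646 -0.07398749 -0.07373338 -0.05607003] -0.053341637032011995 0.055204026717152826
```

Request:
{"op": "move_arm", "data": {"series": [{"grip": 0,"xyz": [40,15,0],"angular": [0,0,0.14]},{"grip": 0,"xyz": [80,30,0],"angular": [0,0,0.28]},{"grip": 0,"xyz": [109,41,0],"angular": [0,0,0.42]},{"grip": 0,"xyz": [109,41,0],"angular": [0,0,0.56]},{"grip": 0,"xyz": [109,41,0],"angular": [0,0,0.7]},{"grip": 0,"xyz": [109,41,0],"angular": [0,0,0.84]},{"grip": 0,"xyz": [109,41,0],"angular": [0,0,0.98]},{"grip": 0,"xyz": [109,41,0],"angular": [0,0,1.12]},{"grip": 0,"xyz": [109,41,0],"angular": [0,0,1.25]},{"grip": 0,"xyz": [109,41,0],"angular": [0,0,1.309]}]}}

```text
time_s: 1.2
tcp_pos: [0.5838, -0.109, 0.2473]
ee_rot: [[-0.967, -0.255, -0.001], [-0.255, 0.967, 0.0], [0.001, 0.0, -1.0]]
wrist_force: [0.5, -0.6, 0.3]
gripper_width: 0.175
gripper_force: 0.0
```

Run:
```python
from h import *
i,K,R,t=cap('wrist','w2.png')
s=r.sense();print(s['tcp_pos'],s['ee_rot'].round(3),s['joints'].round(1),s['wrist_force'],s['gripper_width'],s['time_s'])
```

```text
[ 0.58378967 -0.10890978  0.24724241] [[-0.967 -0.255 -0.001]
 [-0.255  0.967  0.   ]
 [ 0.001  0.    -1.   ]] [  5.   19.   -4.1  -0.  -66.9 -80.3] [0.68904085 0.17173712 0.07796362] 0.1243985337028811 1.25
```

View pics/w2.png

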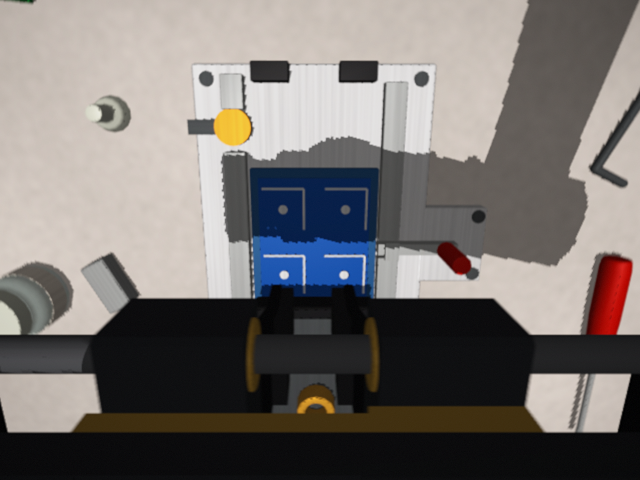

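The wrist view now looks along the channel. The base front corners are at (193,65) and (435,65), the stops at rows 62–81, the roller at (233,127), the plate's front edge at row 169 (columns 251–377), and the knob top near (446,250).

Run:
```python
from h import *
i,K,R,t=cap('wrist','w2b.png')
c=plane(K,R,t,[(193,65),(435,65)],.015);print(c.round(4),np.linalg.norm(c[0]-c[1]))
ey=c[1]-c[0];yaw=np.arctan2(-ey[0],ey[1]);print(np.degrees(yaw))
yaw=np.radians(15.0);ex=np.array([np.cos(yaw),np.sin(yaw),0]);ey=np.array([-ex[1],ex[0],0])
o=c.mean(0)+.16*ex;o[2]=0;print('o',o)
N=lambda P:np.c_[(P-o)@ex,(P-o)@ey].round(4).tolist()
print('plate',N(plane(K,R,t,[(251,169),(377,169)],.025)))
print('roller',N(plane(K,R,t,[(233,127)],.030)))
print('stops top front edge',N(plane(K,R,t,[(251,81),(288,81),(341,81),(377,81)],.015)))
W=lambda x,y,z:o+ex*x+ey*y+np.array([0,0,z])
print('knob px',proj(K,R,t,W(-.006,.12,.072)))
hs=cv2.cvtColor(i,cv2.COLOR_RGB2HSV)
red=cv2.inRange(hs,(0,150,40),(6,255,255));red[:,520:]=0;red[:200]=0;red[290:]=0
cs=max(cv2.findContours(red,0,1)[0],key=cv2.contourArea);print(cs[:,0].tolist())
```

```text
[[ 0.4937 -0.2329  0.015 ]
 [ 0.4437 -0.0431  0.015 ]] 0.19628947578285227
14.771342039159668
o [ 0.62326435 -0.09657084  0.        ]
plate [[-0.0777, -0.0533], [-0.0773, 0.0528]]
roller [[-0.1119, -0.0657]]
stops top front edge [[-0.148, -0.0516], [-0.1479, -0.0213], [-0.1477, 0.0221], [-0.1476, 0.0516]]
knob px [468.36883073 267.24177483]
[[443, 242], [442, 243], [441, 243], [440, 244], [439, 245], [439, 246], [438, 247], [438, 248], [438, 249], [438, 250], [438, 251], [438, 252], [439, 253], [440, 254], [441, 255], [441, 256], [442, 257], [443, 258], [444, 259], [445, 260], [446, 261], [447, 262], [448, 263], [449, 264], [450, 265], [451, 266], [452, 267], [453, 268], [454, 269], [455, 270], [455, 271], [456, 271], [457, 272], [458, 272], [459, 273], [460, 273], [461, 273], [462, 273], [463, 272], [464, 272], [465, 272], [466, 272], [467, 271], [468, 270], [469, 269], [469, 268], [470, 267], [470, 266], [470, 265], [470, 264], [470, 263], [470, 262], [469, 261], [469, 260], [468, 259], [467, 258], [466, 257], [465, 256], [464, 255], [464, 254], [463, 254], [462, 253], [461, 252], [460, 251], [459, 250], [458, 249], [457, 248], [456, 247], [455, 246], [454, 246], [453, 245], [452, 244], [451, 243], [450, 242], [449, 242], [448, 242], [447, 242], [446, 242], [445, 242], [444, 242]]
```

Request:
{"op": "move_arm", "data": {"series": [{"grip": 0,"xyz": [0,0,45],"angular": [0,0,0]},{"grip": 0,"xyz": [0,0,90],"angular": [0,0,0]},{"grip": 0,"xyz": [0,0,135],"angular": [0,0,0]},{"grip": 0,"xyz": [0,0,165],"angular": [0,0,0]},{"grip": 0,"xyz": [0,0,180],"angular": [0,0,0]},{"grip": 0,"xyz": [0,0,185],"angular": [0,0,0]},{"grip": 0,"xyz": [0,0,185],"angular": [0,0,0]},{"grip": 0,"xyz": [0,0,185],"angular": [0,0,0]}]}}

```text
time_s: 2.1
tcp_pos: [0.5849, -0.109, 0.0637]
ee_rot: [[-0.966, -0.26, 0.002], [-0.26, 0.966, -0.0], [-0.002, -0.001, -1.0]]
wrist_force: [-0.2, 0.4, 0.7]
gripper_width: 0.009
gripper_force: 0.0
```

Request:
{"op": "move_arm", "data": {"series": [{"grip": 0,"xyz": [0,0,2],"angular": [0,0,0]},{"grip": 0,"xyz": [0,0,4],"angular": [0,0,0]},{"grip": 0,"xyz": [0,0,6],"angular": [0,0,0]},{"grip": 0,"xyz": [0,0,7],"angular": [0,0,0]},{"grip": 0,"xyz": [0,0,7],"angular": [0,0,0]}]}}

```text
time_s: 2.6
tcp_pos: [0.5838, -0.109, 0.0554]
ee_rot: [[-0.966, -0.259, -0.0], [-0.259, 0.966, -0.0], [0.0, 0.0, -1.0]]
wrist_force: [-0.3, 0.4, 0.8]
gripper_width: 0.004
gripper_force: 0.0
```

Request:
{"op": "move_arm", "data": {"series": [{"grip": 0,"xyz": [0,0,1],"angular": [0,0,0]},{"grip": 0,"xyz": [0,0,2],"angular": [0,0,0]},{"grip": 0,"xyz": [0,0,3],"angular": [0,0,0]},{"grip": 0,"xyz": [0,0,4],"angular": [0,0,0]},{"grip": 0,"xyz": [0,0,4],"angular": [0,0,0]}]}}

```text
time_s: 3.1
tcp_pos: [0.5838, -0.109, 0.0513]
ee_rot: [[-0.966, -0.259, -0.0], [-0.259, 0.966, -0.0], [0.0, 0.0, -1.0]]
wrist_force: [-1.2, -1.0, -0.1]
gripper_width: 0.009
gripper_force: 0.0
```

Request:
{"op": "move_arm", "data": {"series": [{"grip": 0,"xyz": [0,0,0.5],"angular": [0,0,0]},{"grip": 0,"xyz": [0,0,0.5],"angular": [0,0,0]}]}}

```text
time_s: 3.3
tcp_pos: [0.584, -0.109, 0.051]
ee_rot: [[-0.966, -0.259, -0.0], [-0.259, 0.966, 0.0], [0.0, 0.0, -1.0]]
wrist_force: [-0.3, -0.6, -0.2]
gripper_width: 0.002
gripper_force: 0.0
```

Request:
{"op": "move_arm", "data": {"series": [{"grip": 0,"xyz": [0,0,0.5],"angular": [0,0,0]},{"grip": 0,"xyz": [0,0,0.5],"angular": [0,0,0]}]}}

```text
time_s: 3.5
tcp_pos: [0.584, -0.109, 0.0505]
ee_rot: [[-0.966, -0.259, -0.0], [-0.259, 0.966, -0.0], [0.0, 0.0, -1.0]]
wrist_force: [0.0, 0.1, 0.2]
gripper_width: 0.006
gripper_force: 0.0
```

Request:
{"op": "move_arm", "data": {"series": [{"grip": 0,"xyz": [0,0,0.5],"angular": [0,0,0]},{"grip": 0,"xyz": [0,0,0.5],"angular": [0,0,0]}]}}

```text
time_s: 3.7
tcp_pos: [0.5841, -0.109, 0.0505]
ee_rot: [[-0.966, -0.259, 0.0], [-0.259, 0.966, -0.0], [-0.0, -0.0, -1.0]]
wrist_force: [-1.9, 0.5, 2.6]
gripper_width: 0.003
gripper_force: 1.7
```

Request:
{"op": "move_arm", "data": {"series": [{"grip": 0,"xyz": [0,0,0.3],"angular": [0,0,0]},{"grip": 0,"xyz": [0,0,0.3],"angular": [0,0,0]}]}}

```text
time_s: 3.9
tcp_pos: [0.5842, -0.109, 0.0505]
ee_rot: [[-0.966, -0.259, 0.001], [-0.259, 0.966, -0.0], [-0.0, -0.0, -1.0]]
wrist_force: [-1.9, 0.6, 5.2]
gripper_width: 0.001
gripper_force: 2.6
```

Request:
{"op": "move_arm", "data": {"series": [{"grip": 0,"xyz": [0,0,0.3],"angular": [0,0,0]},{"grip": 0,"xyz": [1,0,0.3],"angular": [0,0,0]},{"grip": 0,"xyz": [2,0,0.3],"angular": [0,0,0]},{"grip": 0,"xyz": [4,0,0.3],"angular": [0,0,0]},{"grip": 0,"xyz": [6,0,0.3],"angular": [0,0,0]},{"grip": 0,"xyz": [8,0,0.3],"angular": [0,0,0]},{"grip": 0,"xyz": [10,0,0.3],"angular": [0,0,0]},{"grip": 0,"xyz": [10,0,0.3],"angular": [0,0,0]}]}}

```text
time_s: 4.7
tcp_pos: [0.5755, -0.1117, 0.0505]
ee_rot: [[-0.966, -0.259, 0.003], [-0.259, 0.966, -0.0], [-0.003, -0.001, -1.0]]
wrist_force: [1.6, 0.3, 6.8]
gripper_width: 0.005
gripper_force: 3.1
```

```bash
cat > edge.py <<'E'
from h import *
import sys
# plate front edge relative to the stops: first blue row / stop dark rows near the middle columns
def edge(f):
    i,K,R,t=cap('wrist',f);s=r.sense()
    hs=cv2.cvtColor(i,cv2.COLOR_RGB2HSV);b=cv2.inRange(hs,(100,100,25),(128,255,255));b[330:]=0
    b=cv2.morphologyEx(b,cv2.MORPH_OPEN,np.ones((5,5)))
    cs=max(cv2.findContours(b,0,1)[0],key=cv2.contourArea);x,y,w,h=cv2.boundingRect(cs)
    o=np.array([.6223,-.0977,0]);a=np.radians(15);ex=np.array([np.cos(a),np.sin(a),0]);ey=np.array([-ex[1],ex[0],0])
    m=(b>0)
    cols=[x+int(w*q) for q in (.1,.3,.5,.7,.9)]
    P=plane(K,R,t,[(c,np.argmax(m[:,c])) for c in cols],.025)-o
    print('front edge nest mm',(P@ex*1e3).round(1),'y',(P@ey*1e3).round(1),'box',x,y,w,h)
    d=s['tcp_pos']-o;print('tcp nest',(d@ex*1e3).round(1),(d@ey*1e3).round(1),(s['tcp_pos'][2]*1e3).round(1),'F',s['wrist_force'].round(1),s['time_s'])
edge(sys.argv[1])
E
python3 edge.py w3.png
```

```text
front edge nest mm [-86.8 -87.2 -87.2 -87.2 -87.3] y [-43.1 -21.8  -0.2  21.4  42.6] box 180 218 273 81
tcp nest -48.8 -1.4 50.5 F [ 0.8 -0.3  7.3] 4.75
```

View pics/w3.png

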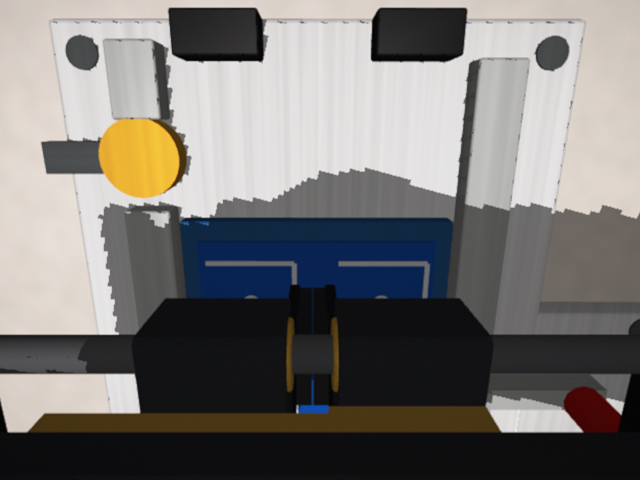

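The view shows the plate dragged squarely: its front edge is at row 218, the roller is at (142,157), and the stop faces are near row 60.

Request:
{"op": "move_arm", "data": {"series": [{"grip": 0,"xyz": [2,0,0],"angular": [0,0,0]},{"grip": 0,"xyz": [4,0,0.1],"angular": [0,0,0]},{"grip": 0,"xyz": [6,0,0.3],"angular": [0,0,0]},{"grip": 0,"xyz": [8,0,0.6],"angular": [0,0,0]},{"grip": 0,"xyz": [9,0,0.9],"angular": [0,0,0]},{"grip": 0,"xyz": [10,0,1.1],"angular": [0,0,0]},{"grip": 0,"xyz": [10,0,1.1],"angular": [0,0,0]}]}}

```text
time_s: 5.45
tcp_pos: [0.5675, -0.1142, 0.0504]
ee_rot: [[-0.966, -0.26, 0.007], [-0.26, 0.966, -0.001], [-0.007, -0.002, -1.0]]
wrist_force: [2.0, 0.8, 9.5]
gripper_width: 0.005
gripper_force: 4.5
```

```bash
python3 edge.py w4.png
```

```text
front edge nest mm [-95.  -95.5 -95.5 -95.6 -95.6] y [-43.4 -22.2  -0.6  21.   42.2] box 180 218 273 81
tcp nest -57.2 -1.7 50.4 F [2.5 0.8 9.3] 5.5
```

Request:
{"op": "move_arm", "data": {"series": [{"grip": 0,"xyz": [0,0,0.4],"angular": [0,0,0]},{"grip": 0,"xyz": [0,0,0.8],"angular": [0,0,0]},{"grip": 0,"xyz": [0,0,0.8],"angular": [0,0,0]}]}}

```text
time_s: 5.8
tcp_pos: [0.5675, -0.1142, 0.0504]
ee_rot: [[-0.965, -0.26, 0.007], [-0.26, 0.965, -0.001], [-0.006, -0.002, -1.0]]
wrist_force: [0.1, 1.0, 13.4]
gripper_width: 0.003
gripper_force: 6.8
```

Request:
{"op": "move_arm", "data": {"series": [{"grip": 0,"xyz": [0,0,0.4],"angular": [0,0,0]},{"grip": 0,"xyz": [0,0,0.4],"angular": [0,0,0]}]}}

```text
time_s: 6.0
tcp_pos: [0.5675, -0.1142, 0.0504]
ee_rot: [[-0.965, -0.261, 0.007], [-0.261, 0.965, -0.001], [-0.006, -0.003, -1.0]]
wrist_force: [0.1, 1.8, 15.3]
gripper_width: 0.008
gripper_force: 7.9
```

Request:
{"op": "move_arm", "data": {"series": [{"grip": 0,"xyz": [0,0,0.5],"angular": [0,0,0]},{"grip": 0,"xyz": [1,0,0.5],"angular": [0,0,0]},{"grip": 0,"xyz": [2,0,0.5],"angular": [0,0,0]},{"grip": 0,"xyz": [3,0,0.5],"angular": [0,0,0]},{"grip": 0,"xyz": [4,0,0.5],"angular": [0,0,0]},{"grip": 0,"xyz": [5,0,0.5],"angular": [0,0,0]}]}}

```text
time_s: 6.6
tcp_pos: [0.565, -0.1154, 0.0504]
ee_rot: [[-0.965, -0.261, 0.012], [-0.261, 0.965, -0.001], [-0.012, -0.004, -1.0]]
wrist_force: [2.8, 1.5, 14.0]
gripper_width: 0.001
gripper_force: 7.0
```

Request:
{"op": "move_arm", "data": {"series": [{"grip": 0,"xyz": [1,0,0.1],"angular": [0,0,0]},{"grip": 0,"xyz": [2,0,0.1],"angular": [0,0,0]},{"grip": 0,"xyz": [3,0,0.1],"angular": [0,0,0]},{"grip": 0,"xyz": [4,0,0.1],"angular": [0,0,0]}]}}

```text
time_s: 7.0
tcp_pos: [0.5613, -0.1165, 0.0504]
ee_rot: [[-0.965, -0.261, 0.013], [-0.261, 0.965, -0.001], [-0.012, -0.004, -1.0]]
wrist_force: [3.5, 1.3, 13.8]
gripper_width: 0.005
gripper_force: 7.2
```

```bash
python3 edge.py w5.png
```

```text
front edge nest mm [-101.9 -101.9 -102.  -102.1 -101.8] y [-44.1 -22.9  -1.3  20.3  41.4] box 180 218 273 81
tcp nest -63.9 -2.4 50.4 F [ 3.5  0.5 13.9] 7.05
```

Request:
{"op": "move_arm", "data": {"series": [{"grip": 0,"xyz": [0,0,0.4],"angular": [0,0,0]},{"grip": 0,"xyz": [1,0,0.7],"angular": [0,0,0]},{"grip": 0,"xyz": [2,0,0.7],"angular": [0,0,0]},{"grip": 0,"xyz": [3,0,0.7],"angular": [0,0,0]},{"grip": 0,"xyz": [4,0,0.8],"angular": [0,0,0]},{"grip": 0,"xyz": [5,0,0.8],"angular": [0,0,0]}]}}

```text
time_s: 7.65
tcp_pos: [0.559, -0.1169, 0.0504]
ee_rot: [[-0.965, -0.262, 0.019], [-0.262, 0.965, -0.0], [-0.018, -0.005, -1.0]]
wrist_force: [5.1, 6.1, 14.7]
gripper_width: 0.006
gripper_force: 7.4
```

```bash
python3 edge.py w6.png
```

```text
front edge nest mm [-102.8 -103.3 -103.8 -104.3 -104.8] y [-44.4 -23.2  -1.6  19.9  41. ] box 179 216 273 83
tcp nest -66.2 -2.1 50.4 F [ 5.8  4.4 15.7] 7.7
```

Request:
{"op": "move_arm", "data": {"series": [{"grip": 0,"xyz": [0,0,0.5],"angular": [0,0,0]},{"grip": 0,"xyz": [0,0,0.9],"angular": [0,0,0]},{"grip": 0,"xyz": [0.5,0,0.9],"angular": [0,0,0]},{"grip": 0,"xyz": [1,0,0.9],"angular": [0,0,0]},{"grip": 0,"xyz": [2,0,1],"angular": [0,0,0]}]}}

```text
time_s: 8.2
tcp_pos: [0.5587, -0.117, 0.0504]
ee_rot: [[-0.965, -0.263, 0.022], [-0.263, 0.965, 0.0], [-0.022, -0.006, -1.0]]
wrist_force: [7.6, 5.9, 18.9]
gripper_width: 0.008
gripper_force: 8.8
```

Request:
{"op": "move_arm", "data": {"series": [{"grip": 0,"xyz": [1,0,0.2],"angular": [0,0,0]},{"grip": 0,"xyz": [2,0,0.3],"angular": [0,0,0]},{"grip": 0,"xyz": [3,0,0.3],"angular": [0,0,0]}]}}

```text
time_s: 8.5
tcp_pos: [0.5579, -0.1173, 0.0504]
ee_rot: [[-0.964, -0.263, 0.027], [-0.263, 0.965, 0.0], [-0.026, -0.007, -1.0]]
wrist_force: [9.6, 7.6, 14.6]
gripper_width: 0.004
gripper_force: 7.4
```

```bash
python3 edge.py w7.png
```

```text
front edge nest mm [-103.5 -104.  -105.  -105.5 -106. ] y [-44.2 -22.9  -1.4  19.7  40.7] box 180 216 272 83
tcp nest -67.4 -2.3 50.4 F [10.   6.6 15.4] 8.55
```

Request:
{"op": "move_arm", "data": {"series": [{"grip": 0,"xyz": [0,0,0.5],"angular": [0,0,0]},{"grip": 0,"xyz": [0,0,1],"angular": [0,0,0]},{"grip": 0,"xyz": [0.5,0,1.1],"angular": [0,0,0]},{"grip": 0,"xyz": [1,0,1.2],"angular": [0,0,0]}]}}

```text
time_s: 8.95
tcp_pos: [0.5578, -0.1173, 0.0504]
ee_rot: [[-0.964, -0.264, 0.029], [-0.264, 0.965, 0.0], [-0.028, -0.007, -1.0]]
wrist_force: [8.5, 9.6, 20.7]
gripper_width: 0.005
gripper_force: 10.5
```

Request:
{"op": "move_arm", "data": {"series": [{"grip": 0,"xyz": [0.5,0,0.3],"angular": [0,0,0]},{"grip": 0,"xyz": [1,0,0.6],"angular": [0,0,0]},{"grip": 0,"xyz": [1.5,0,0.8],"angular": [0,0,0]}]}}

```text
time_s: 9.25
tcp_pos: [0.5577, -0.1174, 0.0504]
ee_rot: [[-0.964, -0.264, 0.032], [-0.264, 0.964, 0.001], [-0.031, -0.008, -0.999]]
wrist_force: [9.1, 10.6, 23.1]
gripper_width: 0.005
gripper_force: 11.9
```

```bash
python3 edge.py w8.png
```

```text
front edge nest mm [-103.5 -104.1 -105.1 -105.7 -106.3] y [-44.6 -23.   -1.5  19.6  40.9] box 179 217 274 82
tcp nest -67.5 -2.3 50.4 F [ 9.7 11.1 22.4] 9.3
```

Request:
{"op": "move_arm", "data": {"series": [{"grip": 0,"xyz": [0,0.7,0],"angular": [0,0,0]},{"grip": 0,"xyz": [0,1.4,0],"angular": [0,0,0]},{"grip": 0,"xyz": [0.5,2.2,0],"angular": [0,0,0]},{"grip": 0,"xyz": [1,3,0],"angular": [0,0,0]}]}}

```text
time_s: 9.7
tcp_pos: [0.556, -0.1161, 0.0504]
ee_rot: [[-0.964, -0.264, 0.032], [-0.265, 0.964, -0.001], [-0.03, -0.009, -0.999]]
wrist_force: [9.9, 4.1, 23.8]
gripper_width: 0.002
gripper_force: 11.7
```

```bash
python3 edge.py w9.png
```

```text
front edge nest mm [-105.7 -105.8 -106.4 -106.6 -106.8] y [-42.5 -20.9   0.6  21.6  43. ] box 180 218 274 81
tcp nest -69.3 -0.3 50.3 F [ 7.9  5.5 25.2] 9.75
```

Request:
{"op": "move_arm", "data": {"series": [{"grip": 0,"xyz": [0,0,-1],"angular": [0,0,0]},{"grip": 0,"xyz": [1,0.5,-0.9],"angular": [0,0,0]},{"grip": 0,"xyz": [2,1,-0.8],"angular": [0,0,0]}]}}

```text
time_s: 10.05
tcp_pos: [0.5518, -0.1158, 0.0504]
ee_rot: [[-0.964, -0.264, 0.027], [-0.264, 0.965, -0.001], [-0.026, -0.008, -1.0]]
wrist_force: [8.1, 1.6, 22.0]
gripper_width: 0.005
gripper_force: 10.8
```

Request:
{"op": "move_arm", "data": {"series": [{"grip": 0,"xyz": [1,0.3,0.1],"angular": [0,0,0]},{"grip": 0,"xyz": [2,0.5,0.2],"angular": [0,0,0]},{"grip": 0,"xyz": [3,0.5,0.3],"angular": [0,0,0]}]}}

```text
time_s: 10.35
tcp_pos: [0.549, -0.1166, 0.0503]
ee_rot: [[-0.964, -0.264, 0.028], [-0.264, 0.965, -0.001], [-0.027, -0.009, -1.0]]
wrist_force: [8.3, 2.0, 24.0]
gripper_width: 0.004
gripper_force: 11.9
```

```bash
python3 edge.py w10.png
```

```text
front edge nest mm [-113.4 -113.2 -113.4 -113.1 -112.9] y [-40.7 -19.1   2.4  23.5  45. ] box 181 218 274 81
tcp nest -76.0 0.8 50.3 F [ 8.1  0.8 23. ] 10.4
```

Request:
{"op": "move_arm", "data": {"series": [{"grip": 0,"xyz": [0,0,-0.8],"angular": [0,0,0]},{"grip": 0,"xyz": [1.5,0,-0.8],"angular": [0,0,0]},{"grip": 0,"xyz": [3,0,-0.8],"angular": [0,0,0]},{"grip": 0,"xyz": [4.5,0,-0.8],"angular": [0,0,0]},{"grip": 0,"xyz": [6,0,-0.8],"angular": [0,0,0]}]}}

```text
time_s: 10.9
tcp_pos: [0.5421, -0.1184, 0.0503]
ee_rot: [[-0.964, -0.263, 0.025], [-0.263, 0.965, -0.001], [-0.024, -0.008, -1.0]]
wrist_force: [8.2, 1.9, 21.9]
gripper_width: 0.007
gripper_force: 10.5
```

Request:
{"op": "move_arm", "data": {"series": [{"grip": 0,"xyz": [1.5,0,0],"angular": [0,0,0]},{"grip": 0,"xyz": [3,0,0],"angular": [0,0,0]},{"grip": 0,"xyz": [4.5,0,0],"angular": [0,0,0]},{"grip": 0,"xyz": [6,0,0],"angular": [0,0,0]}]}}

```text
time_s: 11.3
tcp_pos: [0.5364, -0.1199, 0.0504]
ee_rot: [[-0.964, -0.263, 0.026], [-0.264, 0.965, -0.001], [-0.024, -0.008, -1.0]]
wrist_force: [7.5, 0.9, 21.6]
gripper_width: 0.004
gripper_force: 10.7
```

```bash
python3 edge.py w11.png
```

```text
front edge nest mm [-126.5 -126.2 -126.4 -126.2 -125.9] y [-40.6 -19.5   2.1  23.6  44.7] box 181 218 273 81
tcp nest -89.1 0.8 50.3 F [ 8.1 -0.2 22.4] 11.35
```

Request:
{"op": "move_arm", "data": {"series": [{"grip": 0,"xyz": [0,0,-0.4],"angular": [0,0,0]},{"grip": 0,"xyz": [1.5,0,-0.4],"angular": [0,0,0]},{"grip": 0,"xyz": [3,0,-0.4],"angular": [0,0,0]},{"grip": 0,"xyz": [4.5,0,-0.4],"angular": [0,0,0]},{"grip": 0,"xyz": [6,0,-0.4],"angular": [0,0,0]},{"grip": 0,"xyz": [7.5,0,-0.4],"angular": [0,0,0]}]}}

```text
time_s: 11.95
tcp_pos: [0.5289, -0.1219, 0.0504]
ee_rot: [[-0.964, -0.263, 0.025], [-0.263, 0.965, -0.001], [-0.024, -0.008, -1.0]]
wrist_force: [8.3, 0.2, 20.9]
gripper_width: 0.004
gripper_force: 10.1
```

Request:
{"op": "move_arm", "data": {"series": [{"grip": 0,"xyz": [1.5,0,0],"angular": [0,0,0]},{"grip": 0,"xyz": [3,0,0],"angular": [0,0,0]},{"grip": 0,"xyz": [4.5,0,0],"angular": [0,0,0]},{"grip": 0,"xyz": [6,0,0],"angular": [0,0,0]}]}}

```text
time_s: 12.35
tcp_pos: [0.5232, -0.1234, 0.0503]
ee_rot: [[-0.964, -0.263, 0.025], [-0.263, 0.965, -0.001], [-0.024, -0.008, -1.0]]
wrist_force: [7.8, 0.9, 20.0]
gripper_width: 0.002
gripper_force: 10.3
```

```bash
python3 edge.py w12.png
```

```text
front edge nest mm [-140.2 -140.  -140.1 -139.9 -140. ] y [-40.6 -19.5   2.1  23.6  44.7] box 181 218 273 81
tcp nest -102.8 0.8 50.3 F [ 7.2  1.1 20.8] 12.4
```

View pics/w12.png

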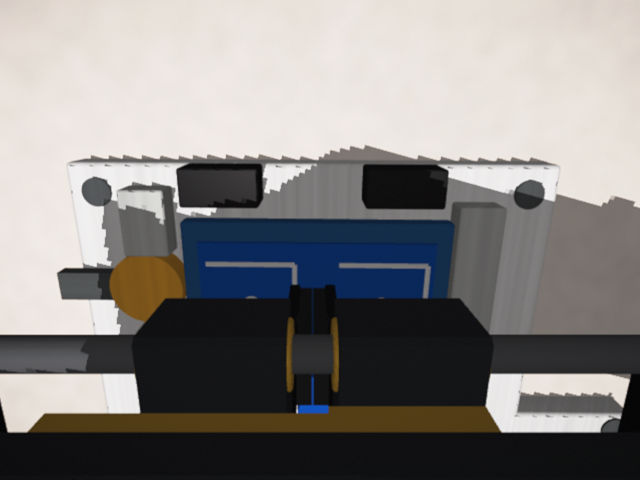

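The plate sits square, with its front edge at row 219 and the stop faces at row 207, so roughly 5–6 mm remain.

Request:
{"op": "move_arm", "data": {"series": [{"grip": 0,"xyz": [1,0,0],"angular": [0,0,0]},{"grip": 0,"xyz": [2,0,0],"angular": [0,0,0]},{"grip": 0,"xyz": [3,0,0],"angular": [0,0,0]},{"grip": 0,"xyz": [4,0,0],"angular": [0,0,0]},{"grip": 0,"xyz": [4,0,0],"angular": [0,0,0]}]}}

```text
time_s: 12.9
tcp_pos: [0.5189, -0.1245, 0.0503]
ee_rot: [[-0.964, -0.263, 0.024], [-0.263, 0.965, -0.002], [-0.023, -0.008, -1.0]]
wrist_force: [7.3, 1.4, 22.2]
gripper_width: 0.005
gripper_force: 10.9
```

Request:
{"op": "move_arm", "data": {"series": [{"grip": 0,"xyz": [0.7,0,0],"angular": [0,0,0]},{"grip": 0,"xyz": [1.4,0,0],"angular": [0,0,0]},{"grip": 0,"xyz": [2,0,0],"angular": [0,0,0]}]}}

```text
time_s: 13.2
tcp_pos: [0.5173, -0.125, 0.0503]
ee_rot: [[-0.964, -0.263, 0.025], [-0.263, 0.965, -0.001], [-0.023, -0.008, -1.0]]
wrist_force: [7.1, 0.9, 22.0]
gripper_width: 0.007
gripper_force: 10.8
```

```bash
python3 edge.py w13.png
```

```text
front edge nest mm [-144.3 -146.1 -146.2 -144.3 -144.1] y [-40.8 -19.4   2.1  23.7  44.8] box 181 219 273 80
tcp nest -108.6 0.8 50.3 F [ 6.8  0.6 21.9] 13.25
```

Request:
{"op": "move_arm", "data": {"series": [{"grip": 0,"xyz": [0.5,0,0],"angular": [0,0,0]},{"grip": 0,"xyz": [1,0,0],"angular": [0,0,0]},{"grip": 0,"xyz": [1.5,0,0],"angular": [0,0,0]}]}}

```text
time_s: 13.55
tcp_pos: [0.516, -0.1253, 0.0504]
ee_rot: [[-0.964, -0.263, 0.025], [-0.263, 0.965, -0.001], [-0.024, -0.008, -1.0]]
wrist_force: [8.5, 1.6, 21.4]
gripper_width: 0.002
gripper_force: 10.3
```

Request:
{"op": "move_arm", "data": {"series": [{"grip": 0,"xyz": [0.5,0,0],"angular": [0,0,0]},{"grip": 0,"xyz": [1,0,0],"angular": [0,0,0]},{"grip": 0,"xyz": [1.5,0,0],"angular": [0,0,0]}]}}

```text
time_s: 13.85
tcp_pos: [0.5159, -0.1254, 0.0504]
ee_rot: [[-0.964, -0.263, 0.028], [-0.264, 0.965, -0.001], [-0.027, -0.008, -1.0]]
wrist_force: [10.2, 3.5, 18.1]
gripper_width: 0.002
gripper_force: 9.1
```

Request:
{"op": "move_arm", "data": {"series": [{"grip": 0,"xyz": [0.5,0,0.4],"angular": [0,0,0]},{"grip": 0,"xyz": [1,0,0.7],"angular": [0,0,0]},{"grip": 0,"xyz": [1.5,0,0.7],"angular": [0,0,0]}]}}

```text
time_s: 14.15
tcp_pos: [0.5158, -0.1254, 0.0504]
ee_rot: [[-0.964, -0.264, 0.031], [-0.264, 0.964, -0.001], [-0.03, -0.009, -1.0]]
wrist_force: [11.0, 4.1, 20.2]
gripper_width: 0.006
gripper_force: 10.2
```

```bash
python3 edge.py w14.png
python3 - <<'E'
import cv2
i=cv2.imread('pics/w14.png')[140:320,140:500];cv2.imwrite('pics/w14c.png',cv2.resize(i,None,fx=2,fy=2))
E
```

```text
front edge nest mm [-144.  -147.4 -147.2 -144.1 -143.9] y [-40.9 -19.1   2.4  23.7  45.3] box 181 219 274 80
tcp nest -110.0 0.8 50.4 F [ 9.9  4.1 20.4] 14.2
```

View pics/w14c.png

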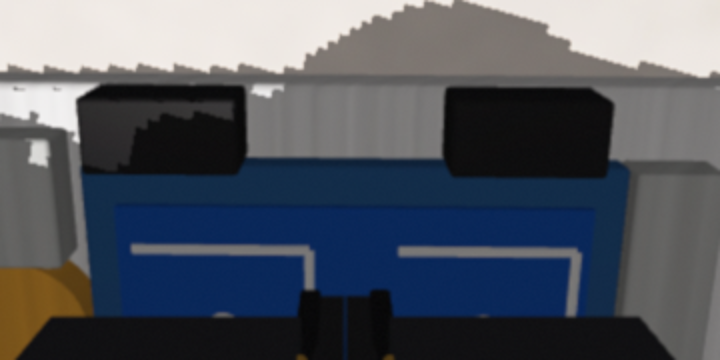

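The plate's front face meets both stops squarely, at crop row 172 across both blocks. It stopped moving while the pull rose, so it is home. Now I lift off.

Request:
{"op": "move_arm", "data": {"series": [{"grip": 0,"xyz": [0,0,-3],"angular": [0,0,0]},{"grip": 0,"xyz": [0,0,-10],"angular": [0,0,0]},{"grip": 0,"xyz": [0,0,-30],"angular": [0,0,0]},{"grip": 0,"xyz": [0,0,-70],"angular": [0,0,0]},{"grip": 0,"xyz": [0,0,-115],"angular": [0,0,0]},{"grip": 0,"xyz": [0,0,-160],"angular": [0,0,0]},{"grip": 0,"xyz": [0,0,-200],"angular": [0,0,0]},{"grip": 0,"xyz": [0,0,-200],"angular": [0,0,0]},{"grip": 0,"xyz": [0,0,-200],"angular": [0,0,0]}]}}

```text
time_s: 15.1
tcp_pos: [0.5008, -0.1262, 0.2429]
ee_rot: [[-0.966, -0.258, -0.002], [-0.258, 0.966, 0.001], [0.002, 0.001, -1.0]]
wrist_force: [-0.7, 0.4, -1.6]
gripper_width: 0.002
gripper_force: 0.0
```

```bash
python3 edge.py w15.png
python3 - <<'E'
from h import *
s=r.sense();print(s['tcp_pos'],s['ee_rot'].round(3))
i,K,R,t=cap('side','s15.png');hs=cv2.cvtColor(i,cv2.COLOR_RGB2HSV)
m=cv2.inRange(hs,(0,150,40),(6,255,255))|cv2.inRange(hs,(174,150,40),(180,255,255));m[:205]=0;m[260:]=0;m[:,:320]=0;m[:,360:]=0
ys,xs=np.nonzero(m);print('side knob',xs.min(),xs.max(),ys.min(),ys.max());pS=(xs.mean(),ys.min()+2);PS=(K,R,t)
i,K,R,t=cap('scene','c15.png');hs=cv2.cvtColor(i,cv2.COLOR_RGB2HSV)
m=cv2.inRange(hs,(0,150,40),(6,255,255))|cv2.inRange(hs,(174,150,40),(180,255,255));m[:260]=0;m[300:]=0;m[:,:360]=0;m[:,395:]=0
ys,xs=np.nonzero(m);print('scene knob',xs.min(),xs.max(),ys.min(),ys.max())
top=xs[ys<=ys.min()+4].mean()
print(ray(*PS,pS,.072),ray(K,R,t,(top,ys.min()+2),.072))
E
```

```text
front edge nest mm [-287.3 -146.6 -146.5 -144.8 -144.8] y [-36.6 -19.8   2.1  24.   46. ] box 246 187 129 112
tcp nest -125.2 4.1 241.7 F [ 0.2  0.3 -1.1] 15.15
[ 0.50035588 -0.12617313  0.24174353] [[-0.966 -0.258 -0.004]
 [-0.258  0.966  0.001]
 [ 0.004  0.002 -1.   ]]
side knob 335 339 220 224
scene knob 373 381 270 290
[0.58322008 0.00812574 0.072     ] [0.58440074 0.01147162 0.072     ]
```

View pics/w15.png

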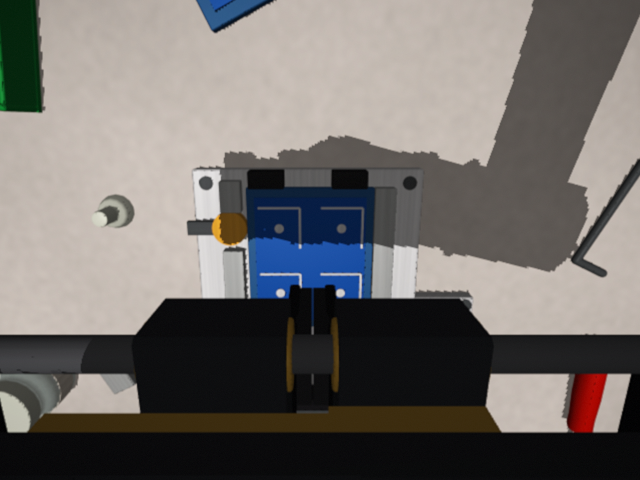

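The view shows the plate still home against the stops, with its edge at row 187. The knob is at about (0.584, 0.012) from both fixed cameras and the wrist camera.

Request:
{"op": "move_arm", "data": {"series": [{"grip": 0,"xyz": [-28,36,0],"angular": [0,0,0]},{"grip": 0,"xyz": [-56,72,0],"angular": [0,0,0]},{"grip": 0,"xyz": [-85,110,0],"angular": [0,0,0]},{"grip": 0,"xyz": [-116,150,0],"angular": [0,0,0]},{"grip": 0,"xyz": [-116,150,40],"angular": [0,0,0]},{"grip": 0,"xyz": [-116,150,80],"angular": [0,0,0]},{"grip": 0,"xyz": [-116,150,120],"angular": [0,0,0]},{"grip": 0,"xyz": [-116,150,150],"angular": [0,0,0]},{"grip": 0,"xyz": [-116,150,166],"angular": [0,0,0]},{"grip": 0,"xyz": [-116,150,166],"angular": [0,0,0]}]}}

```text
time_s: 16.25
tcp_pos: [0.5723, 0.0477, 0.0728]
ee_rot: [[-0.966, -0.258, -0.01], [-0.258, 0.966, -0.003], [0.01, -0.0, -1.0]]
wrist_force: [-0.0, -0.8, -0.6]
gripper_width: 0.004
gripper_force: 0.0
```

Run:
```python
from h import *
s=r.sense();print(s['tcp_pos'],s['wrist_force'])
i,K,R,t=cap('scene','c16.png');cv2.imwrite('pics/c16c.png',cv2.resize(i[200:360,280:500][:,:,::-1],None,fx=3,fy=3))
```

```text
[0.57226317 0.04768312 0.07284337] [-0.01990992 -0.81924432 -0.61000135]
```

View pics/c16c.png

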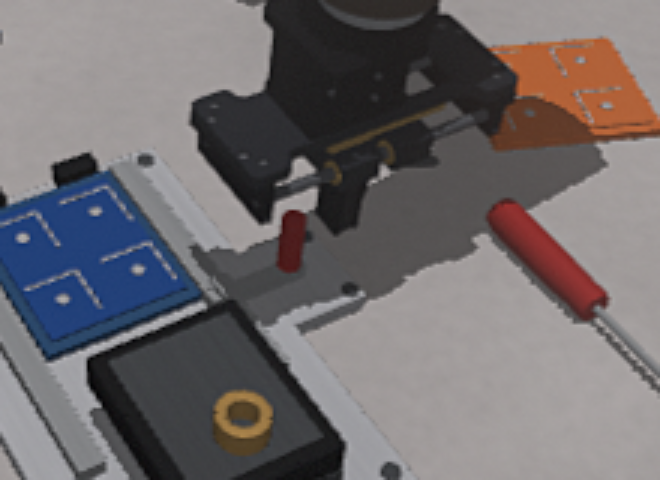

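The shut fingers stand clear on the knob's +y side (knob at crop (291,240), fingers at (340,205)) and line up with it. Next I push.

Request:
{"op": "move_arm", "data": {"series": [{"grip": 0,"xyz": [1,-5,0],"angular": [0,0,0]},{"grip": 0,"xyz": [1,-10,0],"angular": [0,0,0]},{"grip": 0,"xyz": [1,-14,0],"angular": [0,0,0]},{"grip": 0,"xyz": [1,-18,0],"angular": [0,0,0]},{"grip": 0,"xyz": [1,-22,0],"angular": [0,0,0]},{"grip": 0,"xyz": [1,-26,0],"angular": [0,0,0]},{"grip": 0,"xyz": [1,-30,0],"angular": [0,0,0]}]}}

```text
time_s: 17.0
tcp_pos: [0.5824, 0.0195, 0.0779]
ee_rot: [[-0.966, -0.259, 0.001], [-0.259, 0.966, 0.001], [-0.001, 0.0, -1.0]]
wrist_force: [-1.4, 3.9, 2.1]
gripper_width: 0.005
gripper_force: 1.4
```

Request:
{"op": "move_arm", "data": {"series": [{"grip": 0,"xyz": [0,-4,0],"angular": [0,0,0]},{"grip": 0,"xyz": [0,-8,0],"angular": [0,0,0]},{"grip": 0,"xyz": [0,-12,0],"angular": [0,0,0]},{"grip": 0,"xyz": [0,-16,0],"angular": [0,0,0]}]}}

```text
time_s: 17.4
tcp_pos: [0.5867, 0.0038, 0.0775]
ee_rot: [[-0.966, -0.259, 0.001], [-0.259, 0.966, 0.0], [-0.001, -0.0, -1.0]]
wrist_force: [-0.4, 3.0, 2.5]
gripper_width: 0.005
gripper_force: 1.4
```

Request:
{"op": "move_arm", "data": {"series": [{"grip": 0,"xyz": [0,-2,0],"angular": [0,0,0]},{"grip": 0,"xyz": [0,-4,0],"angular": [0,0,0]},{"grip": 0,"xyz": [0,-6,0],"angular": [0,0,0]}]}}

```text
time_s: 17.7
tcp_pos: [0.5881, -0.0019, 0.0775]
ee_rot: [[-0.966, -0.259, 0.0], [-0.259, 0.966, 0.0], [-0.0, -0.0, -1.0]]
wrist_force: [-0.4, 3.8, 2.3]
gripper_width: 0.01
gripper_force: 1.3
```

Request:
{"op": "move_arm", "data": {"series": [{"grip": 0,"xyz": [0,-1,0],"angular": [0,0,0]},{"grip": 0,"xyz": [0,-2,0],"angular": [0,0,0]},{"grip": 0,"xyz": [0,-3,0],"angular": [0,0,0]},{"grip": 0,"xyz": [0,-4,0],"angular": [0,0,0]}]}}

```text
time_s: 18.1
tcp_pos: [0.5891, -0.0056, 0.0775]
ee_rot: [[-0.966, -0.259, 0.0], [-0.259, 0.966, 0.0], [-0.0, -0.0, -1.0]]
wrist_force: [0.5, 2.2, 1.4]
gripper_width: 0.011
gripper_force: 1.3
```

Request:
{"op": "move_arm", "data": {"series": [{"grip": 0,"xyz": [0,-0.7,0],"angular": [0,0,0]},{"grip": 0,"xyz": [0,-1.4,0],"angular": [0,0,0]},{"grip": 0,"xyz": [0,-2,0],"angular": [0,0,0]}]}}

```text
time_s: 18.4
tcp_pos: [0.5895, -0.0076, 0.0774]
ee_rot: [[-0.966, -0.259, 0.0], [-0.259, 0.966, 0.0], [-0.0, 0.0, -1.0]]
wrist_force: [0.4, 3.1, 1.1]
gripper_width: 0.006
gripper_force: 1.3
```

Request:
{"op": "move_arm", "data": {"series": [{"grip": 0,"xyz": [0,-0.7,0],"angular": [0,0,0]},{"grip": 0,"xyz": [0,-1.4,0],"angular": [0,0,0]},{"grip": 0,"xyz": [0,-2,0],"angular": [0,0,0]}]}}

```text
time_s: 18.7
tcp_pos: [0.5897, -0.0083, 0.0774]
ee_rot: [[-0.966, -0.259, -0.0], [-0.259, 0.966, 0.002], [-0.0, 0.002, -1.0]]
wrist_force: [-1.2, 10.9, 3.5]
gripper_width: 0.005
gripper_force: 5.1
```

Request:
{"op": "move_arm", "data": {"series": [{"grip": 0,"xyz": [0,-0.7,0],"angular": [0,0,0]},{"grip": 0,"xyz": [0,-0.7,0],"angular": [0,0,0]}]}}

```text
time_s: 18.9
tcp_pos: [0.5897, -0.0083, 0.0775]
ee_rot: [[-0.966, -0.259, -0.0], [-0.259, 0.966, 0.002], [-0.0, 0.002, -1.0]]
wrist_force: [-1.5, 11.1, 3.4]
gripper_width: 0.005
gripper_force: 5.4
```

Request:
{"op": "move_arm", "data": {"series": [{"grip": 0,"xyz": [0,5,0],"angular": [0,0,0]},{"grip": 0,"xyz": [0,15,0],"angular": [0,0,0]},{"grip": 0,"xyz": [0,25,0],"angular": [0,0,0]},{"grip": 0,"xyz": [0,25,-30],"angular": [0,0,0]},{"grip": 0,"xyz": [0,25,-75],"angular": [0,0,0]},{"grip": 0,"xyz": [0,40,-120],"angular": [0,0,0]},{"grip": 0,"xyz": [0,80,-165],"angular": [0,0,0]},{"grip": 0,"xyz": [0,100,-165],"angular": [0,0,0]},{"grip": 0,"xyz": [0,100,-165],"angular": [0,0,0]},{"grip": 0,"xyz": [0,100,-165],"angular": [0,0,0]}]}}

```text
time_s: 19.9
tcp_pos: [0.5634, 0.0867, 0.2421]
ee_rot: [[-0.966, -0.26, -0.001], [-0.26, 0.966, -0.0], [0.001, -0.0, -1.0]]
wrist_force: [-0.7, -0.4, -0.2]
gripper_width: 0.007
gripper_force: 0.0
```

Run:
```python
from h import *
s=r.sense();print(s['tcp_pos'],s['time_s'],s['wrist_force'])
i,K,R,t=cap('scene','c17.png');cv2.imwrite('pics/c17c.png',cv2.resize(i[200:420,200:460][:,:,::-1],None,fx=2.7,fy=2.7))
hs=cv2.cvtColor(i,cv2.COLOR_RGB2HSV)
m=cv2.inRange(hs,(0,150,40),(6,255,255))|cv2.inRange(hs,(174,150,40),(180,255,255));m[:250]=0;m[320:]=0;m[:,:335]=0;m[:,400:]=0
ys,xs=np.nonzero(m);print('knob',xs.min(),xs.max(),ys.min(),ys.max())
k=ray(K,R,t,(xs[ys<=ys.min()+4].mean(),ys.min()+2),.072);print(k,np.linalg.norm(k-[.5844,.01147,.072]))
```

```text
[0.5634332  0.08674617 0.24205071] 19.9 [-0.67896443 -0.36767874 -0.20845739]
knob 356 364 277 296
[ 0.59495711 -0.02434954  0.072     ] 0.03734290026253761
```

View pics/c17c.png

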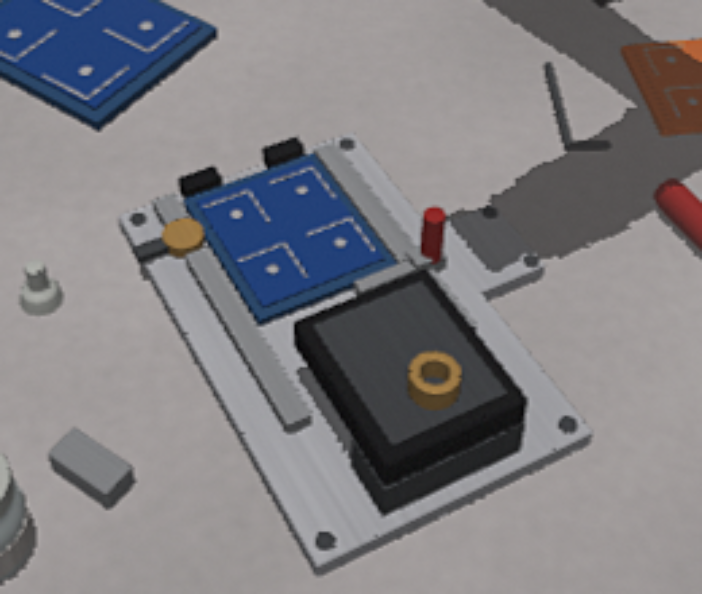

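The plate is against the stops, the bolt tongue lies behind its rear edge at crop (390,275), and the bystanders are untouched. The measured knob travel is a little short at 37 mm, so I check it against earlier frames.

Run:
```python
from h import *
_,K,R,t=cap('scene','c18.png')
for f,x0,x1,y1 in (('scene0.png',360,395,300),('c16.png',360,395,300),('c18.png',335,400,320)):
    i=cv2.imread('pics/'+f);hs=cv2.cvtColor(i,cv2.COLOR_BGR2HSV)
    m=cv2.inRange(hs,(0,120,30),(7,255,255))|cv2.inRange(hs,(173,120,30),(180,255,255));m[:250]=0;m[y1:]=0;m[:,:x0]=0;m[:,x1:]=0
    ys,xs=np.nonzero(m);lo=ys>=ys.max()-3;hi=ys<=ys.min()+4
    print(f,xs.min(),xs.max(),ys.min(),ys.max(),ray(K,R,t,(xs[hi].mean(),ys.min()+2),.072),ray(K,R,t,(xs[lo].mean(),ys.max()-1.5),.028))
```

```text
scene0.png 373 381 270 290 [0.58451353 0.01197428 0.072     ] [0.58604014 0.0121436  0.028     ]
c16.png 373 381 270 290 [0.58449483 0.01189095 0.072     ] [0.58604014 0.0121436  0.028     ]
c18.png 356 364 277 297 [ 0.59488957 -0.02465035  0.072     ] [ 0.59678358 -0.02253711  0.028     ]
```

Knob travel measures 38 ± 2 mm, but its end position matches the predicted fully-in point (0.594, −0.025), so the bolt probably started a few millimetres in. A second, firmer push will settle it.

Request:
{"op": "move_arm", "data": {"series": [{"grip": 0,"xyz": [0,-40,0],"angular": [0,0,0]},{"grip": 0,"xyz": [0,-75,0],"angular": [0,0,0]},{"grip": 0,"xyz": [0,-75,45],"angular": [0,0,0]},{"grip": 0,"xyz": [0,-75,90],"angular": [0,0,0]},{"grip": 0,"xyz": [0,-75,135],"angular": [0,0,0]},{"grip": 0,"xyz": [0,-75,165],"angular": [0,0,0]},{"grip": 0,"xyz": [0,-82,165],"angular": [0,0,0]},{"grip": 0,"xyz": [0,-90,165],"angular": [0,0,0]},{"grip": 0,"xyz": [0,-96,165],"angular": [0,0,0]},{"grip": 0,"xyz": [0,-99,165],"angular": [0,0,0]}]}}

```text
time_s: 21.0
tcp_pos: [0.591, -0.0082, 0.0793]
ee_rot: [[-0.966, -0.257, 0.004], [-0.257, 0.966, 0.004], [-0.005, 0.003, -1.0]]
wrist_force: [-3.0, 14.6, 2.4]
gripper_width: 0.005
gripper_force: 8.0
```

Request:
{"op": "move_arm", "data": {"series": [{"grip": 0,"xyz": [0,-1,0],"angular": [0,0,0]},{"grip": 0,"xyz": [0,-2,0],"angular": [0,0,0]},{"grip": 0,"xyz": [0,-2.5,0],"angular": [0,0,0]},{"grip": 0,"xyz": [0,-2.5,0],"angular": [0,0,0]}]}}

```text
time_s: 21.4
tcp_pos: [0.591, -0.0082, 0.0794]
ee_rot: [[-0.966, -0.258, 0.003], [-0.258, 0.966, 0.005], [-0.005, 0.004, -1.0]]
wrist_force: [-4.1, 13.9, 0.3]
gripper_width: 0.006
gripper_force: 7.6
```

Request:
{"op": "move_arm", "data": {"series": [{"grip": 0,"xyz": [0,8,0],"angular": [0,0,0]},{"grip": 0,"xyz": [0,18,0],"angular": [0,0,0]},{"grip": 0,"xyz": [0,28,0],"angular": [0,0,0]},{"grip": 0,"xyz": [0,28,-35],"angular": [0,0,0]},{"grip": 0,"xyz": [0,28,-80],"angular": [0,0,0]},{"grip": 0,"xyz": [0,28,-125],"angular": [0,0,0]},{"grip": 0,"xyz": [0,28,-165],"angular": [0,0,0]},{"grip": 0,"xyz": [0,28,-165],"angular": [0,0,0]},{"grip": 0,"xyz": [0,28,-165],"angular": [0,0,0]}]}}

```text
time_s: 22.3
tcp_pos: [0.5833, 0.0156, 0.2439]
ee_rot: [[-0.966, -0.259, 0.003], [-0.259, 0.966, 0.001], [-0.003, 0.0, -1.0]]
wrist_force: [0.6, 0.4, -1.0]
gripper_width: 0.006
gripper_force: 0.0
```

Run:
```python
from h import *
a=cv2.imread('pics/c18.png');i,K,R,t=cap('scene','c19.png');b=i[:,:,::-1]
print('nest region change',(np.abs(a[300:420,240:420].astype(int)-b[300:420,240:420]).max(2)>40).sum())
print(r.finish_job())
```

```text
nest region change 113
the job is handed in; nothing more can be done
None
```

I handed the job in at about 22 s: the plate is home against both stops, the bolt is pushed in to a firm stop behind it, and the arm is clear; one noisy reading while dragging past the roller showed 25.2 N of press, right at the 25 N limit, and I eased off at once.

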